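# Charge the luminous dials under the filter shutter, then shut them in the dark

### The job

Slide the shutter of the charging unit fully open and lay every loose watch dial flat and face up in the well, side by side; then slide the shutter to its filter stop so that the glass covers them, hold the lamp upright, lens down and still for about eight seconds a few centimetres above the middle of the glass, and stand it back upright on the bench. Finally slide the shutter fully closed so that the dials are left in the dark. Leave the bare movement and the other things on the bench where they are.

Things in the scene. Friction and masses are not known exactly. Their poses are not given: they have to be found in the camera images.
- unit: The charging unit, fixed to the bench: flat aluminium housing, 170 mm along its x (away from the robot), 344 mm along its y, deck 22 mm high; dark rails up to 32 mm high run along y on its front and back edges. Origin: centre of the underside, on the bench; z up. The well, a black-floored rectangle sunk 14 mm into the deck, spans x -70 to +70 mm, y -84 to 0 mm. The shutter slides over it.
- well_floor (a point): Centre of the well's flat floor (8 mm above the bench; upright walls, 140 mm along x by 84 mm along y); axes as the unit's.
- well_mouth (a point): Centre of the well's mouth, level with the deck (22 mm above the bench), straight above well_floor; axes as the unit's.
- shutter (a joint): Position of the shutter plate along the unit's +y, m. Three click stops: 0 = closed (blank half over the well), 0.084 = filter stop (glass half over the well), 0.168 = fully open (plate wholly to the +y side of the well). A sprung detent (up to about 6 N) draws it to the nearest stop; let go, it rests within 4 mm of it. It starts at the closed stop.
- shutter_grip (a point): Grip point of the shutter's handle, an upright black block 20 mm (unit's x) by 24 mm (unit's y), from 27.5 to 63.5 mm above the bench; the point is on its centre line, 49.5 mm above the bench, and moves with the plate; axes as the unit's.
- window (a point): Centre of the filter glass, on the upper face (27.5 mm above the bench) of the shutter plate, which is 152 x 168 x 4 mm: its +y half blank grey sheet, its -y half this glass in a grey frame. It moves with the plate and stands over the middle of the well at the filter stop.
- lamp_center (a point): The hand lamp, half-way up (52 mm above its foot), on its axis; z along the axis, away from the lens. 105 mm tall, standing on its lens: aluminium head 52 mm across in the lowest 20 mm, tapering to a black ribbed handle 26 mm in diameter from 42 to 100 mm up. 0.11 to 0.18 kg, most of it in the head. It is always lit and shines out of its foot.
- lamp_lens (a point): Centre of the lamp's lens, the flat lower face of its head, on its axis.
- movement_center (a point): A bare gilt watch movement without dial, 26 mm across, 4 mm thick, loose on the bench; point at its centre. It is not to be charged.
- cup_center (a point): A small stone oil cup with lid, 27 mm across, 23 mm high; point half-way up. A bystander.
- cement_center (a point): A small bottle, 27 mm across, 58 mm tall; point half-way up. A bystander.
- tester_center (a point): A small grey instrument box, 34 x 52 x 17 mm; point half-way up. A bystander.
- dial1_center (a point): A loose watch dial with hands in its metal casing ring, a disc 34 mm across and 5 mm thick, face up; point at its centre, half-way up; z out of its face. May be absent (None).
- dial2_center (a point): A loose watch dial with hands in its metal casing ring, a disc 34 mm across and 5 mm thick, face up; point at its centre, half-way up; z out of its face. May be absent (None).
- dial3_center (a point): A loose watch dial with hands in its metal casing ring, a disc 34 mm across and 5 mm thick, face up; point at its centre, half-way up; z out of its face. May be absent (None).
- dial4_center (a point): A loose watch dial with hands in its metal casing ring, a disc 34 mm across and 5 mm thick, face up; point at its centre, half-way up; z out of its face. May be absent (None).
There are look-alikes about, which are no part of the job. Of the things that look like the part that bears lamp_center, the smaller one is meant.

How it is judged:
By the outcome, as a careful person would: the job done as asked, in the order asked, and still so for the second after the job is handed in, with the robot touching nothing.
Of dial1, dial2, dial3, dial4 only 2 to 3 are there at a start; the rules pass over those that are not, and their reading is None.
At some moment in a run one of dial1, dial2, dial3, dial4 may be knocked a few centimetres aside while the robot is not near it.
Once in a run the grip may slacken for a moment while it holds something.
It also fails if it takes over 200 s, if anything falls off the work surface, if the arm or the gripper's body presses on something with over 40 N, if the wrist force passes 120 N, or if a joint passes its speed limit or range.

### The arm

A 7-joint arm with a two-finger parallel gripper is mounted at the origin on a cart in front of the work surface, level with it; the furniture and walls round the work are solid. World frame = base frame: x ahead of the robot, y to its left, z up, the work surface at z = 0. Lengths are in m, angles in rad, forces in N, time in s.
With the tool pointing down it reaches from about 0.4 to 0.85 m from the base axis. Payload 10.4 kg.
Tool frame: the origin (TCP) lies on the centre line of the jaws, within the pads' length; the fingertips stand 14 mm ahead of it and the grasp point (between the pads) lies 5 mm behind it (manip.tip_reach is the distance from the TCP to the fingertips, in m); z points along the fingers, y is the line along which they close (so a half turn about z gives the same grasp; the last joint's range is limited). The gripper opens to 85 mm and grips with 20 to 120 N. Pads are 22 mm wide; open, the fingers measure 114 mm over their backs; the gripper's body (76 mm by 85 mm) begins 54 mm behind the grasp point. The pads swing forward as they close: fully open they stand 13 mm farther back than shut.
Start: joints at [1.22, 0.332, -0.065, 1.46, 0.022, 1.35, -0.088], TCP at [0.201, -0.592, 0.245] pointing down, gripper open.
Joint ranges: [-2.6, 2.6], [-0.5, 2.12], [-1.47, 1.34], [0.16, 2.42], [-1.27, 4.41], [0.06, 2.06], [-2.6, 2.6]. Speed limits (rad/s): [2.22, 2.22, 2.79, 2.79, 3.14, 3.14, 3.14].

### API

Orientations are given as a unit quaternion [x, y, z, w].
In Python, from workcell import manip gives the robot as it stands.
- The arm moves only by the shell command python3 -m pendant 'ROWS' [FORCE]. ROWS is JSON, a list of rows, each a list of 7 numbers: the shift along the tool's x, y, z in units of 50 mm (1.0 is 50 mm), then the turn, a rotation vector about the tool's x, y, z in units of 8 degrees (1.0 is 8 degrees), then the opening, from -1 (shut) to 1 (fully open), so that 0 is half open. In form: [[dx, dy, dz, ax, ay, az, jaw], ...]. A call has exactly 10 rows; each row is the pose to reach, as a shift and turn from the pose commanded when the call began, along the tool's axes at that moment; what a row does not reach only later rows make up. A row lasts 1/8 s, in which the tool goes at most 62.5 mm and 10.7 degrees, less where a joint would pass 70% of its speed; a pose out of reach is approached as far as the arm can. A call with a gripper value outside its range is refused whole. The fingers move at their own pace and stop on an object; FORCE is the grip in N (left out, the last holds). Time passes only in rows, so rows that repeat a pose let the fingers close, or fill a call up. It gives the time, the measured TCP pose, the force, the opening and the grip force at its end, in the units of the state.
- manip.get_obs(): the state, without advancing time (a new reading comes with each control period).
- manip.camera(name): name is "side" or "top" or "wrist"; returns (picture, depth): 480x640x3 uint8, red, green, blue; 480x640 float32, m along the optical axis (not along the pixel's ray), 0 where there is no reading.
- manip.get_calibration(name): a dict with "fx", "fy", "cx", "cy" (pixels), "xyz" and "orientation" of the camera in the world. Camera axes: x right, y up, looking along -z (the intrinsics and any distortion apply to the point x, -y, -z); pixel columns grow to the right and rows downward; lengths in m; the calibration is good to about 2 mm. A picture is of the moment at which its call begins: read the wrist's pose just before it. get_calibration takes no time and is no camera call; for the wrist camera it gives the pose at the moment of the call.
- manip.hand_in(): hands the job in; it is judged then, once.
Trained networks look in the newest picture that a camera, given by its name, has taken for a name from the list of things; names that differ only in an ending like _2 or _b are one class to them, and where a whole thing is asked for, a point or a joint stands for the part that bears it (a point fixed in the world has none). Each returns a list of dicts, best first, with "p" (0 to 1); they miss things now and then, are a little off and sometimes report something else, mostly with a low value. They report only what shows in the picture. A call takes as long as a camera call. They do not tell look-alikes from the thing itself.
- manip.find_in(thing, camera): "box" ([left, top, right, bottom] in pixels, round what is visible of it).
- manip.trace(thing, camera): "pixels" (480x640 bool, what is visible of it) and "box" ([left, top, right, bottom] in pixels, round what is visible of it).
- manip.tip_of(thing, camera): "pixel" ([column, row] in pixels: a listed point, or the origin of a listed thing).
The state is a dict: "clock": time; "joint_pos": joint angles; "joint_velocities": joint speeds; "tau": joint torques, N m; "position": TCP position; "ee_rot": TCP orientation; "ft_force": force on the tool from outside, world axes, zero at the start; "torque": the same for the moment, N m; "grip_width": opening from 0.0 (shut) to 1.0 (fully open); "grasp_force": force on a finger pad.
Only numpy, scipy, OpenCV 4.12 (cv2) and the standard library are available. Lean on these libraries where they do the work, as an engineer would, in place of code of your own. Each camera call takes 0.05 s, during which the arm holds its last target. There are 200 camera calls.

## Working session

There is one attempt and no reset: what is moved stays moved. The work goes in short steps, Python scripts to look and compute and a shell command to move; the robot and the scene stay as the last step left them, time stands still between calls to the robot, and variables do not carry over. Pictures are saved under pics/ and viewed, at most 14 in all, crops included, and the job is handed in when it is done.

```bash
ls; mkdir -p pics
cat > h.py <<'E'
import numpy as np, cv2
from scipy.spatial.transform import Rotation as R
from workcell import manip
def shot(cam,name=None):
    im,d=manip.camera(cam)
    if name: cv2.imwrite(f'pics/{name}.png',im[:,:,::-1])
    return im,d,manip.get_calibration(cam)
def ray(c,u,v):
    d=np.array([(u-c['cx'])/c['fx'],-(v-c['cy'])/c['fy'],-1.])
    return np.array(c['xyz']),R.from_quat(c['orientation']).as_matrix()@d
def at_z(c,u,v,z):
    o,r=ray(c,u,v); return o+r*(z-o[2])/r[2]
def at_d(c,u,v,dep):
    o,r=ray(c,u,v); return o+r*dep
def loc(p,obs=None):
    "world point -> move units in tool axes"
    o=obs or manip.get_obs(); return R.from_quat(o['ee_rot']).inv().apply(np.array(p)-o['position'])/0.05
E
python3 - <<'E'
from h import *
o=manip.get_obs(); print(o)
print(manip.tip_reach)
for cam in ['top','side']:
    im,d,c=shot(cam,cam+'0'); print(cam,c)
    for t in ['unit','shutter','shutter_grip','window','lamp_center','movement_center','cup_center','cement_center','tester_center','dial1_center']:
        f=manip.find_in(t,cam)
        for x in f[:6]:
            b=x['box'];u,v=(b[0]+b[2])/2,(b[1]+b[3])/2
            dd=d[int(v),int(u)]
            print(t,round(x['p'],2),np.round(b),np.round(at_d(c,u,v,dd),3) if dd>0 else None)
E
```

```text
pics
{'clock': 0.0, 'joint_pos': array([ 1.22040218,  0.33284429, -0.06471574,  1.46098726,  0.02155294,
        1.34989429, -0.08846585]), 'joint_velocities': array([-0.00105688, -0.00082437,  0.00071208, -0.00066202, -0.00082307,
        0.00054327, -0.00104291]), 'tau': array([ 9.89557338e-04, -6.25447655e+01,  4.98011615e-02, -3.91599727e+01,
        1.62143289e-02,  1.00646235e-02,  1.19640899e-05]), 'position': array([ 0.20111903, -0.59136019,  0.24451123]), 'ee_rot': array([ 9.86593710e-01,  1.63194158e-01, -1.26431572e-04, -7.08958294e-04]), 'ft_force': array([ 0.00111259, -0.48081646,  0.39648839]), 'torque': array([0.00973734, 0.0345935 , 0.00338648]), 'grasp_force': 0.0, 'grip_width': 1.0021970647687508}
0.014
top {'fx': 446.1086584397526, 'fy': 446.1086584397526, 'cx': 315.27756289020016, 'cy': 243.70418618120797, 'xyz': array([0.45213915, 0.19188597, 1.0550765 ]), 'orientation': array([ 0.04356107, -0.04911133, -0.69866052,  0.71243525])}
unit 0.77 [280. 249. 442. 332.] [0.481 0.078 0.029]
shutter 0.98 [357. 259. 437. 324.] [ 0.481 -0.005  0.027]
shutter_grip 0.87 [356. 
[... 931 characters left out ...]
6 [357. 230. 425. 290.] [0.477 0.005 0.035]
window 0.69 [358. 237. 425. 287.] [0.471 0.006 0.036]
window 0.51 [266. 253. 285. 283.] [0.513 0.334 0.052]
lamp_center 0.67 [220. 240. 244. 278.] [0.568 0.449 0.055]
lamp_center 0.65 [449. 240. 452. 251.] [ 0.496 -0.186  0.017]
lamp_center 0.56 [266. 251. 283. 276.] [0.511 0.333 0.084]
movement_center 0.54 [436. 222. 442. 228.] [ 0.577 -0.178  0.004]
cup_center 0.54 [271. 303. 286. 316.] [ 0.41   0.347 -0.   ]
cup_center 0.51 [449. 242. 454. 253.] [ 0.488 -0.186  0.019]
cement_center 0.4 [340. 191. 348. 212.] [0.701 0.092 0.039]
tester_center 0.77 [197. 315. 215. 332.] [0.405 0.548 0.017]
dial1_center 0.63 [235. 288. 248. 297.] [0.482 0.441 0.003]
```

Run:
```python
import cv2
a=cv2.imread('pics/top0.png');cv2.imwrite('pics/top0c.png',cv2.resize(a[150:370,110:510],None,fx=2,fy=2,interpolation=cv2.INTER_CUBIC))
```

```text
(no output)
```

View pics/top0c.png

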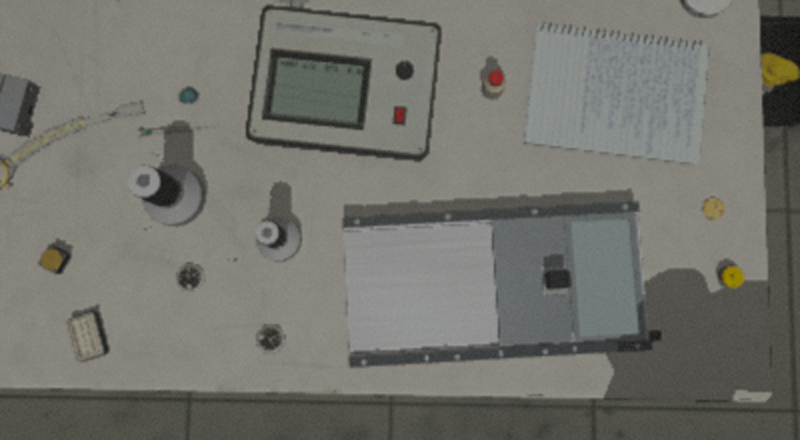

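The crop shows two lamps, a large one at top px (192,245) and a small one at (247,267). The smaller one is meant. There are dials at (204,288) and (244,318), and the gilt movement is at (466,254). The unit's handle is at (388,289). Next I'll measure the unit pose and check the full picture for a third dial.

Run:
```python
from h import *
Z=dict(shutter_grip=.0495,window=.0275,well_mouth=.022,unit=0,lamp_center=.052,lamp_lens=0,dial1_center=.0025,dial2_center=.0025,movement_center=.002,cup_center=.0115,cement_center=.029)
for cam in ['top','side']:
    im,d,c=shot(cam)
    for t,z in Z.items():
        for x in manip.tip_of(t,cam)[:4]:
            u,v=x['pixel']; print(cam,t,round(x['p'],2),np.round([u,v]),np.round(at_z(c,u,v,z),3))
    if cam=='top':
        for x in manip.trace('shutter',cam)[:1]:
            q=np.argwhere(x['pixels'])[:,::-1].astype(np.float32)
            w=np.array([at_z(c,u,v,.0275)[:2] for u,v in q],np.float32)*1000
            print(cv2.minAreaRect(w))
        for x in manip.trace('unit',cam)[:1]:
            q=np.argwhere(x['pixels'])[:,::-1].astype(np.float32)
            w=np.array([at_z(c,u,v,.03)[:2] for u,v in q],np.float32)*1000
            print('unit',cv2.minAreaRect(w))
        # depth heightmap: points on rails >25mm in the unit region
        vv,uu=np.mgrid[240:345,270:450]
        P=np.array([at_d(c,u,v,d[v,u]) for u,v in zip(uu.ravel(),vv.ravel())])
        m=(P[:,2]>.012)&(P[:,2]<.045); print('depth',cv2.minAreaRect((P[m,:2]*1000).astype(np.float32)))
```

```text
top shutter_grip 0.66 [390. 291.] [0.481 0.015 0.05 ]
top shutter_grip 0.34 [355. 190.] [0.713 0.095 0.05 ]
top window 0.83 [415. 286.] [ 0.494 -0.046  0.028]
top well_mouth 0.66 [376. 291.] [0.481 0.043 0.022]
top well_mouth 0.25 [151. 319.] [0.407 0.555 0.022]
top unit 0.61 [359. 291.] [0.481 0.08  0.   ]
top lamp_center 0.93 [246. 267.] [0.529 0.339 0.052]
top lamp_center 0.56 [190. 243.] [0.58  0.469 0.052]
top lamp_lens 0.79 [197. 246.] [0.58  0.466 0.   ]
top lamp_lens 0.6 [250. 267.] [0.532 0.338 0.   ]
top dial1_center 0.43 [202. 285.] [0.488 0.45  0.002]
top dial2_center 0.47 [464. 254.] [ 0.574 -0.168  0.002]
top dial2_center 0.43 [474. 288.] [ 0.494 -0.191  0.002]
top movement_center 0.51 [463. 253.] [ 0.577 -0.168  0.002]
top cup_center 0.63 [474. 288.] [ 0.492 -0.189  0.012]
top cup_center 0.46 [358. 292.] [0.479 0.084 0.012]
top cement_center 0.71 [355. 192.] [0.713 0.093 0.029]
((487.2857360839844, 2.5731124877929688), (148.32803344726562, 168.20729064941406), 4.104796409606934)
unit ((480.86871337890625, 81.01712799072266), (171.11383056640625, 356.3683776855469), 4.3
[... 184 characters left out ...]
window 0.91 [408. 254.] [ 0.489 -0.05   0.028]
side well_mouth 0.85 [376. 262.] [0.486 0.044 0.022]
side unit 0.7 [364. 268.] [0.487 0.081 0.   ]
side lamp_center 0.95 [228. 259.] [0.572 0.461 0.052]
side lamp_center 0.78 [273. 264.] [0.528 0.338 0.052]
side lamp_lens 0.78 [271. 274.] [0.526 0.349 0.   ]
side lamp_lens 0.76 [230. 266.] [0.575 0.462 0.   ]
side dial1_center 0.33 [406. 256.] [ 0.497 -0.052  0.002]
side dial2_center 0.74 [279. 307.] [0.416 0.345 0.002]
side dial2_center 0.6 [454. 243.] [ 0.508 -0.203  0.002]
side movement_center 0.57 [439. 224.] [ 0.583 -0.18   0.002]
side cup_center 0.66 [454. 245.] [ 0.496 -0.197  0.012]
side cement_center 0.67 [345. 196.] [0.728 0.082 0.029]
```

View pics/top0.png

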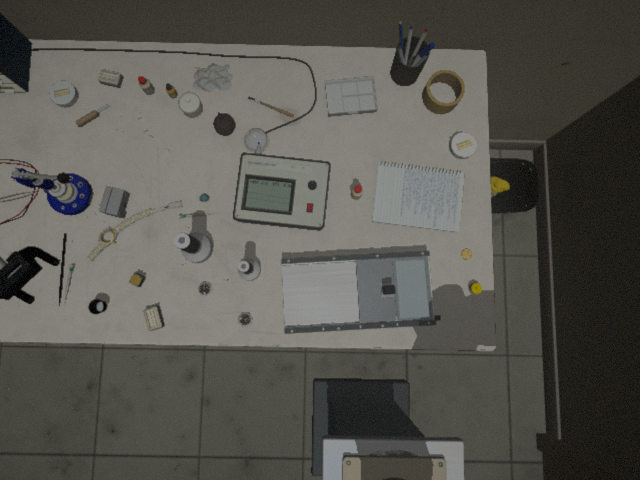

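Only two dials show, at px (204,288) and (245,318). The unit sits at about (0.481, 0.079) with yaw +4.3°. I'll move over the handle, turning the tool to match.

```bash
python3 -m pendant '[[1,-1,0,0,0,0.2,1],[2,-2,0,0,0,0.4,1],[3,-3,0,0,0,0.6,1],[4,-4,0,0,0,0.8,1],[5,-5,0,0,0,1,1],[6,-6,0,0,0,1.2,1],[7,-7,0,0,0,1.4,1],[8,-8,0,0,0,1.6,1],[9,-9.3,0,0,0,1.8,1],[9.2,-9.6,0,0,0,1.8,1]]' 60
python3 - <<'E'
from h import *
o=manip.get_obs();print(o['position'],o['ft_force'],o['clock'])
M=R.from_quat(o['ee_rot']).as_matrix();print(np.round(M,3))
im,d,c=shot('wrist','w1');print(c['xyz'])
for t,z in dict(shutter_grip=.0495,window=.0275,well_mouth=.022).items():
    for x in manip.tip_of(t,'wrist')[:2]:
        p=at_z(c,*x['pixel'],z);print(t,round(x['p'],2),x['pixel'],p,loc(p))
E
```

```text
clock: 3.65
position: [0.4684, -0.025, 0.2457]
ee_rot: [0.999, 0.038, 0.001, 0.0]
ft_force: [0.9, -0.3, -0.2]
grip_width: 1.004
grasp_force: 0.0
[ 0.46841028 -0.02499336  0.24568556] [ 0.93630506 -0.33638596 -0.16261914] 3.65
[[ 0.997  0.076  0.001]
 [ 0.076 -0.997 -0.001]
 [ 0.001  0.001 -1.   ]]
[ 0.55051806 -0.00928415  0.3739815 ]
shutter_grip 0.74 [268.1, 188.0] [0.48670167 0.02985006 0.0495    ] [ 0.42529419 -0.95306413  3.93057939]
shutter_grip 0.73 [493.1, 186.3] [ 0.50467607 -0.16294651  0.0495    ] [0.4526121  2.91948605 3.92372515]
window 0.83 [333.8, 186.7] [ 0.48873456 -0.02768885  0.0275    ] [0.39335102 0.11957258 4.36142624]
window 0.2 [490.2, 100.0] [ 0.57459004 -0.15390002  0.0275    ] [1.896258   2.77690939 4.36109712]
well_mouth 0.84 [246.9, 183.9] [0.48346137 0.05305226 0.022     ] [ 0.43180519 -1.55015853  4.46698368]
```

View pics/w1.png

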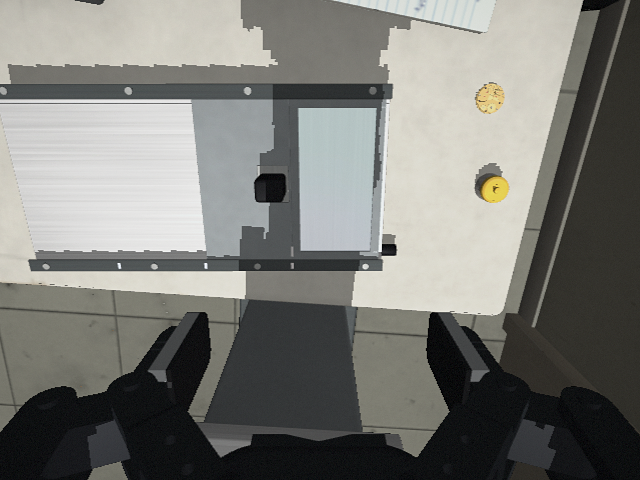

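The wrist view shows the handle at (268,188), the movement at (490,98) and the yellow cup at (494,188). The arm was still moving, so I'll let it settle and measure again using depth.

```bash
cat >> h.py <<'E'
def cloud(d,c,step=1):
    v,u=np.mgrid[0:480:step,0:640:step]; z=d[::step,::step]
    L=np.stack([(u-c['cx'])/c['fx']*z,-(v-c['cy'])/c['fy']*z,-z],-1)
    P=L@R.from_quat(c['orientation']).as_matrix().T+c['xyz']; P[z<=0]=np.nan
    return P
def handle(cam='wrist',name=None):
    im,d,c=shot(cam,name); P=cloud(d,c)
    m=(P[...,2]>.052)&(P[...,2]<.072)&(abs(P[...,0]-.484)<.06)&(P[...,1]<.28)&(P[...,1]>-.1)
    q=P[m]; return len(q),q.min(0),q.max(0),np.median(q,0),P
E
python3 - <<'E'
from h import *
im=shot('wrist');o=manip.get_obs();print(o['position'])
n,a,b,m,P=handle();print(n,a,b,m,loc(m))
k=(P[...,2]>.026)&(P[...,2]<.036)&(abs(P[...,0]-.484)<.12)&(abs(P[...,1]-.08)<.2)
print(cv2.minAreaRect((P[k][:,:2]*1000).astype(np.float32)))
n,a,b,m,P=handle('top');print(n,a,b,m,loc(m))
E
```

```text
[ 0.46776671 -0.02731554  0.24523236]
715 [0.47565356 0.00535224 0.05201736] [0.49593142 0.030459   0.06462032] [0.48643262 0.01721688 0.06218738] [ 0.44391117 -0.87610428  3.65989262]
((480.1947937011719, 85.34159088134766), (169.9674835205078, 343.8792724609375), 4.251498222351074)
99 [0.47616988 0.00557127 0.05473805] [0.49427058 0.03092682 0.06738715] [0.4850583  0.0198263  0.06280453] [ 0.41997099 -0.93599156  3.64861499]
```

```bash
python3 -m pendant '[[0.42,-0.88,0,0,0,0,1],[0.42,-0.88,0.5,0,0,0,1],[0.42,-0.88,1,0,0,0,1],[0.42,-0.88,1.5,0,0,0,1],[0.42,-0.88,2.2,0,0,0,1],[0.42,-0.88,2.8,0,0,0,1],[0.42,-0.88,3.4,0,0,0,1],[0.42,-0.88,3.94,0,0,0,1],[0.42,-0.88,3.94,0,0,0,1],[0.42,-0.88,3.94,0,0,0,1]]' 60
python3 -m pendant '[[0,0,0,0,0,0,0.5],[0,0,0,0,0,0,0],[0,0,0,0,0,0,-0.3],[0,0,0,0,0,0,-1],[0,0,0,0,0,0,-1],[0,0,0,0,0,0,-1],[0,0,0,0,0,0,-1],[0,0,0,0,0,0,-1],[0,0,0,0,0,0,-1],[0,0,0,0,0,0,-1]]' 60
```

```text
clock: 5.25
position: [0.486, 0.018, 0.0493]
ee_rot: [0.999, 0.038, 0.001, 0.0]
ft_force: [-0.6, 0.2, -0.4]
grip_width: 1.005
grasp_force: 0.0
clock: 6.5
position: [0.4856, 0.0186, 0.0487]
ee_rot: [0.999, 0.038, 0.0, 0.0]
ft_force: [-2.0, -1.1, 5.9]
grip_width: 0.27
grasp_force: 58.8
```

```bash
python3 -m pendant '[[0,-0.3,0,0,0,0,-1],[0,-0.7,0,0,0,0,-1],[0,-1.1,0,0,0,0,-1],[0,-1.5,0,0,0,0,-1],[0,-1.9,0,0,0,0,-1],[0,-2.3,0,0,0,0,-1],[0,-2.7,0,0,0,0,-1],[0,-3.1,0,0,0,0,-1],[0,-3.36,0,0,0,0,-1],[0,-3.36,0,0,0,0,-1]]' 60
python3 -m pendant '[[0,0,0,0,0,0,-1],[0,0,0,0,0,0,-1],[0,0,0,0,0,0,0],[0,0,0,0,0,0,1],[0,0,0,0,0,0,1],[0,0,0,0,0,0,1],[0,0,-1,0,0,0,1],[0,0,-2,0,0,0,1],[0,0,-3,0,0,0,1],[0,0,-4,0,0,0,1]]' 60
python3 -m pendant '[[-0.5,-1,0,0,0,0,1],[-0.5,-2,0,0,0,0,1],[-0.5,-2.5,0,0,0,0,1],[-0.5,-2.5,0,0,0,0,1],[-0.5,-2.5,0,0,0,0,1],[-0.5,-2.5,0,0,0,0,1],[-0.5,-2.5,0,0,0,0,1],[-0.5,-2.5,0,0,0,0,1],[-0.5,-2.5,0,0,0,0,1],[-0.5,-2.5,0,0,0,0,1]]'
python3 - <<'E'
from h import *
o=manip.get_obs()
n,a,b,m,P=handle('top','top1');print(n,a,b,m)
im,d,c=shot('wrist','w2');print(c['xyz'])
for t,z in dict(dial1_center=.0025,dial2_center=.0025,lamp_center=.052,lamp_lens=0.).items():
    for x in manip.tip_of(t,'wrist')[:4]:
        p=at_z(c,*x['pixel'],z);print(t,round(x['p'],2),x['pixel'],p,loc(p))
for x in manip.trace('dial1_center','wrist')[:5]:
    q=cloud(d,c)[x['pixels']];print(round(x['p'],2),x['box'],len(q),np.nanmedian(q,0),np.nanmin(q,0),np.nanmax(q,0))
E
```

```text
clock: 7.75
position: [0.4729, 0.1862, 0.0488]
ee_rot: [0.999, 0.038, 0.0, 0.0]
ft_force: [-2.0, -0.0, 8.8]
grip_width: 0.267
grasp_force: 61.9
clock: 9.0
position: [0.4724, 0.1861, 0.25]
ee_rot: [0.999, 0.038, 0.0, 0.0]
ft_force: [0.7, -0.6, 0.4]
grip_width: 1.003
grasp_force: 0.0
clock: 10.25
position: [0.4381, 0.3088, 0.2483]
ee_rot: [0.999, 0.038, 0.0, 0.0]
ft_force: [-0.4, 0.4, -0.5]
grip_width: 1.003
grasp_force: 0.0
99 [0.46198929 0.17481339 0.05815131] [0.48217337 0.19727431 0.06808433] [0.47296941 0.18612053 0.06285837]
[0.51894646 0.31555662 0.37592956]
dial1_center 0.63 [184.4, 144.8] [0.48042992 0.4416299  0.0025    ] [ 1.04650343 -2.58306151  4.91489729]
lamp_center 0.72 [120.9, 13.2] [0.57865305 0.46915432 0.052     ] [ 3.04791528 -2.98122919  3.92475221]
lamp_center 0.58 [289.3, 98.3] [0.52841785 0.33982792 0.052     ] [ 1.84830123 -0.47913349  3.92497258]
lamp_lens 0.9 [291.0, 100.4] [0.52822734 0.34204944 0.        ] [ 1.84664778 -0.5237282   4.96604908]
lamp_lens 0.57 [156.0, 29.6] [0.57775007 0.46402282 0.        ] [ 3.02068304 -2.88034507  4.96601137]
lamp_lens 0.25 [462.9, 180.2] [0.46693084 0.1678472  0.        ] [0.35797603 2.85640927 4.96611508]
0.66 [168.7, 128.5, 201.8, 162.7] 971 [0.48026685 0.44216825 0.00258068] [ 0.46384965  0.42569647 -0.00096892] [0.49667577 0.45879156 0.00546915]
```

View pics/w2.png

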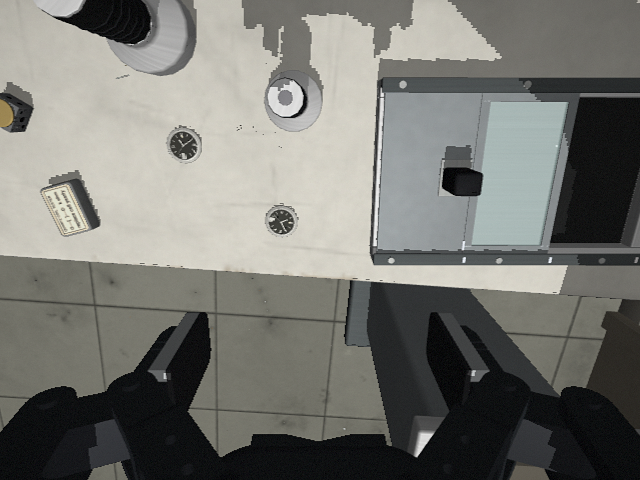

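The wrist view shows the shutter fully open, with the handle at unit y +100. The dials are at (184,145) and (281,220), both face up, and the small lamp is at (290,100). I'll refine the dials with circle fits and look at the side view for a third one.

```bash
cat >> h.py <<'E'
def dials(cam='wrist',name=None,zt=.005,rect=None):
    im,d,c=shot(cam,name); g=cv2.cvtColor(im,cv2.COLOR_RGB2GRAY)
    k=c['fx']/ (c['xyz'][2]-zt)*.017
    C=cv2.HoughCircles(g,cv2.HOUGH_GRADIENT_ALT,1.5,20,param1=150,param2=.6,minRadius=int(k*.8),maxRadius=int(k*1.25))
    out=[] if C is None else [(x[:3],at_z(c,x[0],x[1],zt)) for x in C[0]]
    return out,im,d,c
E
python3 - <<'E'
from h import *
out,im,d,c=dials()
for q,p in out: print(q,p,loc(p))
P=cloud(d,c)
for g in [(.480,.442),(.414,.345)]:
    m=(np.hypot(P[...,0]-g[0],P[...,1]-g[1])<.03)&(P[...,2]>.0030)
    q=P[m]; print(len(q),(q.min(0)+q.max(0))/2,q.max(0)-q.min(0),np.median(q,0))
im,d,c=shot('side')
for x in manip.find_in('dial1_center','side'): print(x)
cv2.imwrite('pics/s1c.png',cv2.resize(im[150:400,0:400,::-1],None,fx=2,fy=2,interpolation=cv2.INTER_CUBIC))
E
```

```text
[183.       144.        16.771975] [0.48133362 0.44209082 0.005     ] [ 1.06536837 -2.59051959  4.86536218]
[285.       96.       18.66672] [0.53146568 0.34738202 0.005     ] [ 1.92024758 -0.62522722  4.86550399]
[ 13.5     114.       17.71271] [0.49655291 0.59824742 0.005     ] [ 1.6076551  -5.68123613  4.86514743]
[280.5      222.        16.650928] [0.41143093 0.34609715 0.005     ] [-0.47538488 -0.78316012  4.86548239]
[589.5      315.        17.515682] [0.33108853 0.00125302 0.005     ] [-2.60485865  5.97067515  4.86594752]
307 [0.48047111 0.44213509 0.00462616] [0.03256034 0.03152637 0.00325176] [0.48191485 0.44328957 0.00346622]
4125 [0.42037523 0.3514765  0.15918405] [0.04677859 0.04270256 0.31235877] [0.43191642 0.35255938 0.28324817]
{'box': [233.9, 286.7, 248.7, 297.4], 'p': 0.56}
```

View pics/s1c.png

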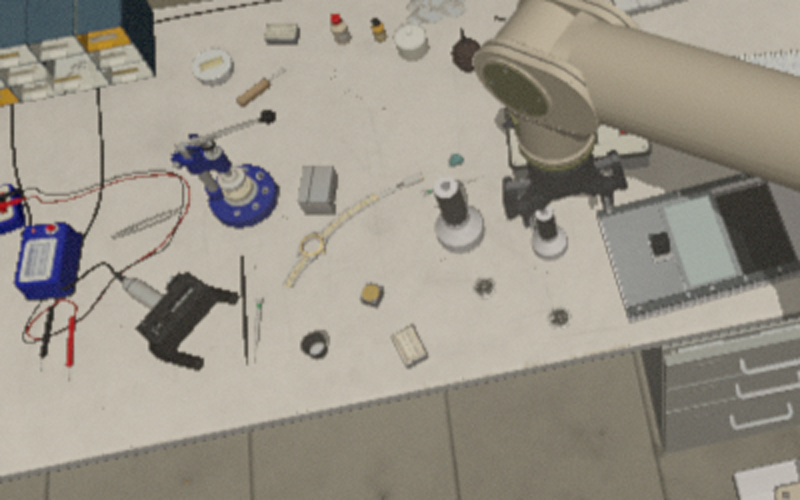

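Side view confirms only two dials, crop px (485,287) and (559,317). I'll go to dial 2 at (0.4115, 0.346).

```bash
python3 -m pendant '[[-0.48,-0.79,0,0,0,0,0.1],[-0.48,-0.79,1,0,0,0,0.1],[-0.48,-0.79,2,0,0,0,0.1],[-0.48,-0.79,3,0,0,0,0.1],[-0.48,-0.79,3.6,0,0,0,0.1],[-0.48,-0.79,4.2,0,0,0,0.1],[-0.48,-0.79,4.54,0,0,0,0.1],[-0.48,-0.79,4.54,0,0,0,0.1],[-0.48,-0.79,4.54,0,0,0,0.1],[-0.48,-0.79,4.54,0,0,0,0.1]]' 30
python3 - <<'E'
from h import *
im,d,c=shot('wrist','w3')
print(manip.get_obs()['position'],c['xyz'])
E
```

```text
clock: 12.0
position: [0.4117, 0.3467, 0.0222]
ee_rot: [0.999, 0.038, 0.001, -0.0]
ft_force: [0.3, -0.1, 0.2]
grip_width: 0.548
grasp_force: 0.0
[0.41169677 0.34666266 0.02209366] [0.49236083 0.35322976 0.14983185]
```

View pics/w3.png

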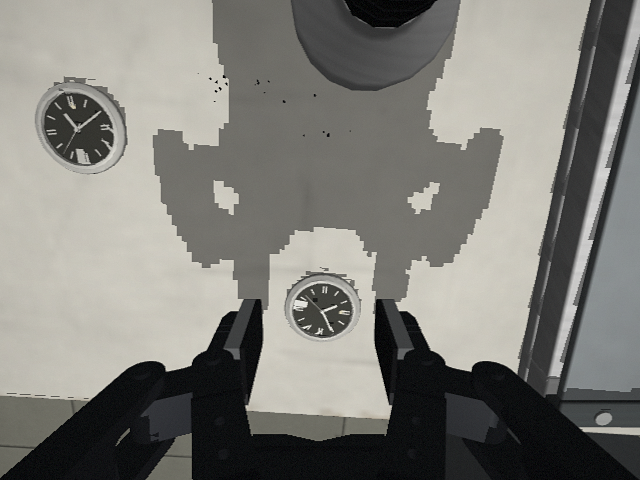

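The dial sits centred between the jaws at (322,308). I'll check its position along x before lowering.

```bash
python3 - <<'E'
from h import *
c=manip.get_calibration('wrist')
p=at_z(c,322,307,.005);print(p,loc(p))
p=at_z(c,82,126,.005);print('dial1',p)
E
python3 -m pendant '[[0,0,0.05,0,0,0,0.1],[0,0,0.1,0,0,0,0.1],[0,0,0.12,0,0,0,0.1],[0,0,0.14,0,0,0,0.1],[0,0,0.14,0,0,0,0.1],[0,0,0.14,0,0,0,0.1],[0,0,0.14,0,0,0,0.1],[0,0,0.14,0,0,0,0.1],[0,0,0.14,0,0,0,0.1],[0,0,0.14,0,0,0,0.1]]' 30
```

```text
[0.41419994 0.34587298 0.005     ] [0.04829915 0.01975953 0.34192076]
dial1 [0.48147348 0.43944762 0.005     ]
clock: 13.3
position: [0.4112, 0.3464, 0.0143]
ee_rot: [0.999, 0.038, 0.0, 0.0]
ft_force: [0.4, 0.3, -0.8]
grip_width: 0.551
grasp_force: 0.0
```

```bash
python3 -m pendant '[[0.04,0,0.03,0,0,0,0.1],[0.04,0,0.03,0,0,0,0.1],[0.04,0,0.03,0,0,0,0.1],[0.04,0,0.03,0,0,0,-0.1],[0.04,0,0.03,0,0,0,-0.4],[0.04,0,0.03,0,0,0,-0.6],[0.04,0,0.03,0,0,0,-0.6],[0.04,0,0.03,0,0,0,-0.6],[0.04,0,0.03,0,0,0,-0.6],[0.04,0,0.03,0,0,0,-0.6]]' 40
```

```text
clock: 14.55
position: [0.4137, 0.3472, 0.0137]
ee_rot: [0.999, 0.038, 0.001, -0.0]
ft_force: [-0.5, -0.9, 8.7]
grip_width: 0.357
grasp_force: 41.2
```

```bash
python3 -m pendant '[[0,0,-0.5,0,0,0,-0.6],[0,0,-1,0,0,0,-0.6],[0,0,-1.5,0,0,0,-0.6],[0,0,-1.8,0,0,0,-0.6],[0,0,-1.8,0,0,0,-0.6],[0,0,-1.8,0,0,0,-0.6],[0,0,-1.8,0,0,0,-0.6],[0,0,-1.8,0,0,0,-0.6],[0,0,-1.8,0,0,0,-0.6],[0,0,-1.8,0,0,0,-0.6]]'
python3 - <<'E'
from h import *
im,d,c=shot('wrist'); cv2.imwrite('pics/w4c.png',cv2.resize(im[180:480,160:480,::-1],None,fx=1.5,fy=1.5))
E
```

```text
clock: 15.8
position: [0.4131, 0.3466, 0.1027]
ee_rot: [0.999, 0.038, -0.0, 0.0]
ft_force: [0.0, -0.1, -0.4]
grip_width: 0.357
grasp_force: 39.5
```

View pics/w4c.png

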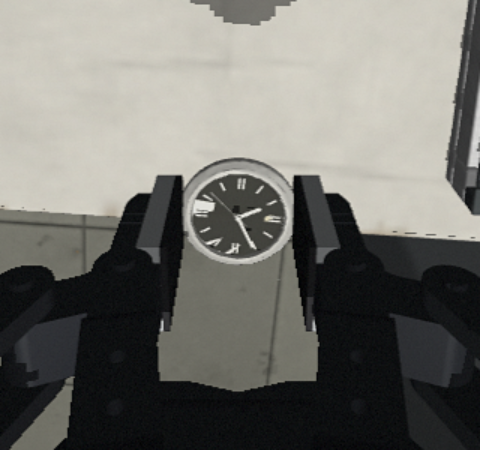

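Dial 2 is held flat and face up. I'll carry it above the well and measure the well.

```bash
python3 -m pendant '[[0,0,-1,0,0,0,-0.6],[0,0.5,-2,0,0,0,-0.6],[0,1,-2.2,0,0,0,-0.6],[0.3,2,-2.2,0,0,0,-0.6],[0.6,3,-2.2,0,0,0,-0.6],[0.9,4,-2.2,0,0,0,-0.6],[1.2,5,-2.2,0,0,0,-0.6],[1.38,5.7,-2.2,0,0,0,-0.6],[1.38,6.12,-2.2,0,0,0,-0.6],[1.38,6.12,-2.2,0,0,0,-0.6]]'
python3 -m pendant '[[0,0,0,0,0,0,-0.6],[0,0,0,0,0,0,-0.6],[0,0,0,0,0,0,-0.6],[0,0,0,0,0,0,-0.6],[0,0,0,0,0,0,-0.6],[0,0,0,0,0,0,-0.6],[0,0,0,0,0,0,-0.6],[0,0,0,0,0,0,-0.6],[0,0,0,0,0,0,-0.6],[0,0,0,0,0,0,-0.6]]'
cat >> h.py <<'E'
def well(cam):
    im,d,c=shot(cam); P=cloud(d,c)
    m=(P[...,2]<.013)&(P[...,2]>.003)&(abs(P[...,0]-.483)<.075)&(abs(P[...,1]-.043)<.05)
    g=m.astype(np.uint8); n,l,s,_=cv2.connectedComponentsWithStats(g); k=1+np.argmax(s[1:,4])
    q=P[l==k]; print(cam,len(q),np.median(q,0),cv2.minAreaRect((q[:,:2]*1000).astype(np.float32)))
E
python3 - <<'E'
from h import *
o=manip.get_obs(); print(o['position'])
well('wrist'); well('top')
p=[.505,.0451,.03]; print(loc(p))
E
```

```text
clock: 17.1
position: [0.5055, 0.0452, 0.2127]
ee_rot: [0.999, 0.037, -0.0, 0.0]
ft_force: [-0.1, 0.1, -0.1]
grip_width: 0.358
grasp_force: 39.7
clock: 18.35
position: [0.5054, 0.0467, 0.2128]
ee_rot: [0.999, 0.038, 0.0, 0.0]
ft_force: [0.7, 0.2, 0.5]
grip_width: 0.357
grasp_force: 39.7
[0.50538368 0.04670786 0.21280128]
wrist 12682 [0.49271443 0.04503461 0.00745077] ((482.1825256347656, 44.30183792114258), (139.2733612060547, 84.60330200195312), 4.292756080627441)
top 1470 [0.46069118 0.04768196 0.00815468] ((483.4100036621094, 43.265499114990234), (140.25112915039062, 83.31220245361328), 4.259491920471191)
[-0.01043589  0.0318142   3.65639837]
```

```bash
python3 -m pendant '[[0,0.02,0.8,0,0,0,-0.6],[0,0.02,1.6,0,0,0,-0.6],[0,0.02,2.4,0,0,0,-0.6],[0,0.02,3,0,0,0,-0.6],[0,0.02,3.3,0,0,0,-0.6],[0,0.02,3.5,0,0,0,-0.6],[0,0.02,3.7,0,0,0,-0.6],[0,0.02,3.8,0,0,0,-0.6],[0,0.02,3.8,0,0,0,-0.6],[0,0.02,3.8,0,0,0,-0.6]]'
python3 -m pendant '[[0,0,0,0,0,0,-0.6],[0,0,0.01,0,0,0,-0.3],[0,0,0.01,0,0,0,0],[0,0,0.01,0,0,0,0],[0,0,0,0,0,0,0],[0,0,-0.3,0,0,0,0],[0,0,-1,0,0,0,0],[0,0,-2,0,0,0,0],[0,0,-3,0,0,0,0],[0,0,-3.8,0,0,0,0]]'
python3 -m pendant '[[-0.4,-1,0,0,0,0,1],[-0.4,-2,0,0,0,0,1],[-0.4,-3,0,0,0,0,1],[-0.4,-4,0,0,0,0,1],[-0.4,-5,0,0,0,0,1],[-0.4,-6,0,0,0,0,1],[-0.6,-6.5,0,0,0,0,1],[-0.6,-6.5,0,0,0,0,1],[-0.6,-6.5,0,0,0,0,1],[-0.6,-6.5,0,0,0,0,1]]'
python3 - <<'E'
from h import *
im=shot('wrist')
out,im,d,c=dials('wrist')
o=manip.get_obs();print(o['position'])
for q,p in out: print(q,p,loc(p))
out,im,d,c=dials('top',zt=.013)
P=cloud(d,c);m=(abs(P[...,0]-.483)<.065)&(abs(P[...,1]-.044)<.038)
q=P[m&(P[...,2]>.0105)];print(len(q),np.median(q,0),q.min(0),q.max(0))
E
```

```text
clock: 19.7
position: [0.5058, 0.0458, 0.0233]
ee_rot: [0.999, 0.038, 0.0, 0.0]
ft_force: [-0.4, -0.9, -1.1]
grip_width: 0.358
grasp_force: 39.7
clock: 20.95
position: [0.5056, 0.0461, 0.2161]
ee_rot: [0.999, 0.038, 0.001, 0.0]
ft_force: [0.3, -0.2, -0.6]
grip_width: 0.497
grasp_force: 0.0
clock: 22.2
position: [0.4516, 0.3662, 0.2131]
ee_rot: [0.999, 0.037, 0.0, 0.0]
ft_force: [0.1, -0.1, 0.0]
grip_width: 0.999
grasp_force: 0.0
[0.45135384 0.36652402 0.21296703]
[373.5      126.        20.480532] [0.52543676 0.32577924 0.005     ] [1.41467412 0.92161885 4.16038412]
[235.5    169.5     18.8398] [0.47994704 0.44232815 0.005     ] [ 0.68167522 -1.4708476   4.15903524]
[105.       232.5       18.875183] [0.41272416 0.56271906 0.005     ] [-0.47902635 -3.97243189  4.15744266]
[225.      66.      18.7264] [0.56272821 0.45130955 0.005     ] [ 2.34609404 -1.52620878  4.15978091]
289 [0.49796367 0.0419425  0.01149912] [0.41877365 0.00601463 0.01050044] [0.54767631 0.0812753  0.02389455]
```

Dial 1 is at (0.480, 0.442), and the big lamp stands close ahead of it where the wrist camera would pass. I'll yaw the tool about +71° so the camera swings to free bench.

```bash
python3 -m pendant '[[0.2,-0.5,0,0,0,-1,0.1],[0.4,-1,0,0,0,-2,0.1],[0.68,-1.47,0,0,0,-3,0.1],[0.68,-1.47,0,0,0,-4,0.1],[0.68,-1.47,0,0,0,-5,0.1],[0.68,-1.47,0,0,0,-6,0.1],[0.68,-1.47,0,0,0,-7,0.1],[0.68,-1.47,0,0,0,-8,0.1],[0.68,-1.47,0,0,0,-8.9,0.1],[0.68,-1.47,0,0,0,-8.9,0.1]]'
python3 -m pendant '[[0,0,0.4,0,0,0,0.1],[0,0,0.8,0,0,0,0.1],[0,0,1.2,0,0,0,0.1],[0,0,1.6,0,0,0,0.1],[0,0,2,0,0,0,0.1],[0,0,2,0,0,0,0.1],[0,0,2,0,0,0,0.1],[0,0,2,0,0,0,0.1],[0,0,2,0,0,0,0.1],[0,0,2,0,0,0,0.1]]'
python3 - <<'E'
from h import *
out,im,d,c=dials('wrist','w5')
o=manip.get_obs();print(o['position'],o['joint_pos'],R.from_quat(o['ee_rot']).as_matrix()[:,0])
for q,p in out: print(q,p,loc(p))
E
```

```text
clock: 23.6
position: [0.4793, 0.4429, 0.2126]
ee_rot: [0.791, 0.612, -0.0, -0.0]
ft_force: [-0.1, -0.8, 0.5]
grip_width: 0.548
grasp_force: 0.0
clock: 24.85
position: [0.4791, 0.4434, 0.1131]
ee_rot: [0.79, 0.613, 0.0, 0.0]
ft_force: [1.2, 0.1, 0.7]
grip_width: 0.55
grasp_force: 0.0
[0.47904972 0.44342879 0.11299568] [-0.17011492  0.6779378  -0.93097325  1.49398869  0.55870289  1.2516114
 -1.42346313] [2.49030300e-01 9.68495680e-01 1.66836051e-04]
[235.5      339.        27.005363] [0.4033526  0.38877866 0.005     ] [-1.43594611 -1.19466546  2.159337  ]
```

View pics/w5.png

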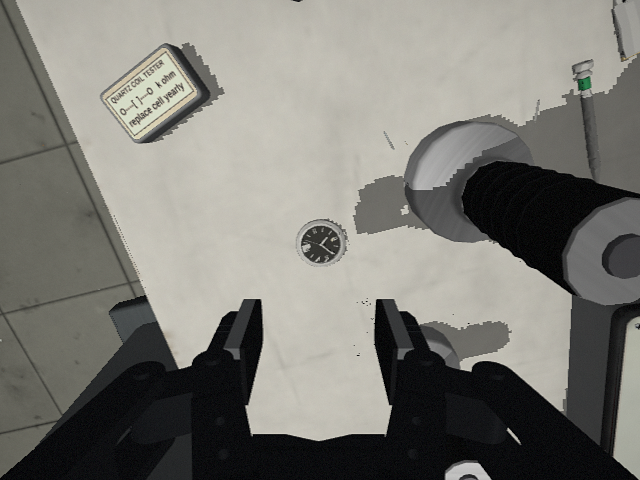

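The dial is at (321,242), with clear space round it and the two lamps to the right. I'll compute the offset.

Run:
```python
from h import *
c=manip.get_calibration('wrist')
p=at_z(c,320.5,241,.005);print(p,loc(p))
```

```text
[0.48074884 0.44546021 0.005     ] [0.04745083 0.02218458 2.15992792]
```

```bash
python3 -m pendant '[[0.04,0.02,0.4,0,0,0,0.1],[0.04,0.02,0.8,0,0,0,0.1],[0.04,0.02,1.2,0,0,0,0.1],[0.04,0.02,1.5,0,0,0,0.1],[0.04,0.02,1.7,0,0,0,0.1],[0.04,0.02,1.85,0,0,0,0.1],[0.04,0.02,1.95,0,0,0,0.1],[0.04,0.02,1.98,0,0,0,0.1],[0.04,0.02,1.98,0,0,0,0.1],[0.04,0.02,1.98,0,0,0,0.1]]'
python3 -m pendant '[[0,0,0,0,0,0,-0.1],[0,0,0,0,0,0,-0.4],[0,0,0,0,0,0,-0.6],[0,0,0,0,0,0,-0.6],[0,0,0,0,0,0,-0.6],[0,0,0,0,0,0,-0.6],[0,0,0,0,0,0,-0.6],[0,0,0,0,0,0,-0.6],[0,0,0,0,0,0,-0.6],[0,0,0,0,0,0,-0.6]]' 40
python3 - <<'E'
from h import *
im,d,c=shot('wrist')
for x in manip.find_in('dial1_center','wrist'): print(x)
E
```

```text
clock: 26.15
position: [0.4806, 0.4452, 0.0141]
ee_rot: [0.79, 0.613, 0.0, 0.0]
ft_force: [0.1, -0.8, -0.0]
grip_width: 0.553
grasp_force: 0.0
clock: 27.4
position: [0.4806, 0.4452, 0.0143]
ee_rot: [0.79, 0.613, 0.0, 0.0]
ft_force: [-0.8, -1.8, 6.7]
grip_width: 0.357
grasp_force: 39.3
{'box': [282.0, 288.4, 353.1, 361.8], 'p': 0.72}
```

```bash
python3 -m pendant '[[0,0,-0.3,0,0,0,-0.6],[0,0,-0.8,0,0,0,-0.6],[0,0,-1.4,0,0,0,-0.6],[0,0,-2,0,0,0,-0.6],[0,0,-2.6,0,0,0,-0.6],[0,0,-3.2,0,0,0,-0.6],[0,0,-3.8,0,0,0,-0.6],[0,0,-4,0,0,0,-0.6],[0,0,-4,0,0,0,-0.6],[0,0,-4,0,0,0,-0.6]]'
python3 -m pendant '[[-0.8,0.2,0,0,0,1,-0.6],[-1.6,0.4,0,0,0,2,-0.6],[-2.5,0.6,0,0,0,3,-0.6],[-3.5,0.8,0,0,0,4,-0.6],[-4.5,1,0,0,0,5,-0.6],[-5.5,1.2,0,0,0,6,-0.6],[-6.5,1.4,0,0,0,7,-0.6],[-7.3,1.55,0,0,0,8,-0.6],[-7.9,1.63,0,0,0,8.9,-0.6],[-7.9,1.63,0,0,0,8.9,-0.6]]'
python3 -m pendant '[[0,0,0,0,0,0,-0.6],[0,0,0,0,0,0,-0.6],[0,0,0,0,0,0,-0.6],[0,0,0,0,0,0,-0.6],[0,0,0,0,0,0,-0.6],[0,0,0,0,0,0,-0.6],[0,0,0,0,0,0,-0.6],[0,0,0,0,0,0,-0.6],[0,0,0,0,0,0,-0.6],[0,0,0,0,0,0,-0.6]]'
python3 - <<'E'
from h import *
im,d,c=shot('wrist','w6')
o=manip.get_obs();print(o['position'],R.from_quat(o['ee_rot']).as_matrix()[:,0],loc([.461,.0424,.0227]))
E
```

```text
clock: 28.75
position: [0.4802, 0.4446, 0.2126]
ee_rot: [0.79, 0.613, -0.001, 0.0]
ft_force: [0.3, -0.2, -1.0]
grip_width: 0.357
grasp_force: 39.6
clock: 30.0
position: [0.4604, 0.0396, 0.2129]
ee_rot: [0.999, 0.035, -0.001, 0.0]
ft_force: [0.3, 0.4, 0.2]
grip_width: 0.359
grasp_force: 39.6
clock: 31.25
position: [0.461, 0.0422, 0.2138]
ee_rot: [0.999, 0.038, -0.0, 0.0]
ft_force: [0.2, 0.3, -0.8]
grip_width: 0.357
grasp_force: 39.6
[0.46103328 0.04221489 0.21379798] [9.97076942e-01 7.64039913e-02 5.16925590e-05] [-5.78326502e-04 -4.07603577e-03  3.82195914e+00]
```

View pics/w6.png

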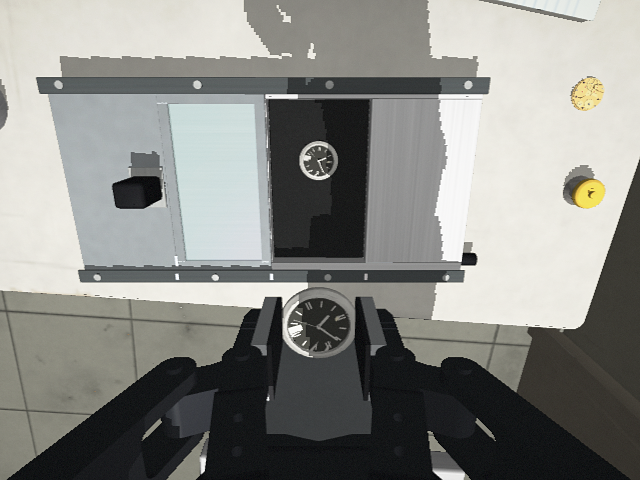

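Dial 2 lies flat in the well at (318,160), and dial 1 is held between the jaws. I'll lower it beside dial 2.

```bash
python3 -m pendant '[[0,0,0.8,0,0,0,-0.6],[0,0,1.6,0,0,0,-0.6],[0,0,2.4,0,0,0,-0.6],[0,0,3,0,0,0,-0.6],[0,0,3.3,0,0,0,-0.6],[0,0,3.5,0,0,0,-0.6],[0,0,3.7,0,0,0,-0.6],[0,0,3.82,0,0,0,-0.6],[0,0,3.82,0,0,0,-0.6],[0,0,3.82,0,0,0,-0.6]]'
python3 -m pendant '[[0,0,0,0,0,0,-0.6],[0,0,0,0,0,0,-0.3],[0,0,0,0,0,0,0],[0,0,0,0,0,0,0],[0,0,0,0,0,0,0],[0,0,-0.3,0,0,0,0],[0,0,-1,0,0,0,0],[0,0,-2,0,0,0,0],[0,0,-3,0,0,0,0],[0,0,-3.8,0,0,0,0]]'
python3 -m pendant '[[0,-0.8,0,0,0,0,1],[0,-1.6,0,0,0,0,1],[0,-2.4,0,0,0,0,1],[0,-2.86,0,0,0,0,1],[0,-2.86,0,0,0,0,1],[0,-2.86,0,0,0,0,1],[0,-2.86,0,0,0,0,1],[0,-2.86,0,0,0,0,1],[0,-2.86,0,0,0,0,1],[0,-2.86,0,0,0,0,1]]'
python3 - <<'E'
from h import *
im=shot('wrist')
im,d,c=shot('wrist','w7')
o=manip.get_obs();print(o['position'])
n,a,b,m,P=handle('wrist');print(n,a,b,m,loc((a+b)/2),loc(m))
im,d,c=shot('top')
for g in [(.505,.0456),(.461,.0424)]:
    q=cloud(d,c); q=q[np.hypot(q[...,0]-g[0],q[...,1]-g[1])<.010]; print(np.percentile(q[:,2],[5,50,95]))
out,_,_,_=dials('top',zt=.013)
for x in manip.find_in('dial1_center','top'): b=x['box'];print(x,at_z(c,(b[0]+b[2])/2,(b[1]+b[3])/2,.013))
E
```

```text
clock: 32.55
position: [0.4613, 0.0422, 0.0232]
ee_rot: [0.999, 0.038, 0.0, 0.0]
ft_force: [-0.8, 0.7, 0.2]
grip_width: 0.357
grasp_force: 39.7
clock: 33.8
position: [0.4611, 0.0427, 0.2159]
ee_rot: [0.999, 0.039, 0.001, 0.0]
ft_force: [0.6, -0.8, -0.3]
grip_width: 0.499
grasp_force: 0.0
clock: 35.05
position: [0.4501, 0.1847, 0.2128]
ee_rot: [0.999, 0.038, 0.0, 0.0]
ft_force: [-0.8, 0.3, -0.2]
grip_width: 1.003
grasp_force: 0.0
[0.45008323 0.18477746 0.21278617]
861 [0.46232903 0.17468128 0.05225624] [0.48329594 0.19910664 0.06437963] [0.47388106 0.18667075 0.06220779] [ 0.45634995 -0.00751437  3.0890269 ] [ 4.77316886e-01 -1.42291011e-03  3.01123013e+00]
[0.00813241 0.01143302 0.01342022]
[0.00807826 0.01115003 0.01373828]
{'box': [366.7, 292.9, 384.2, 312.3], 'p': 0.73} [0.45476255 0.04288613 0.013     ]
{'box': [237.5, 258.4, 261.0, 280.1], 'p': 0.38} [0.52640702 0.33803444 0.013     ]
```

View pics/w7.png

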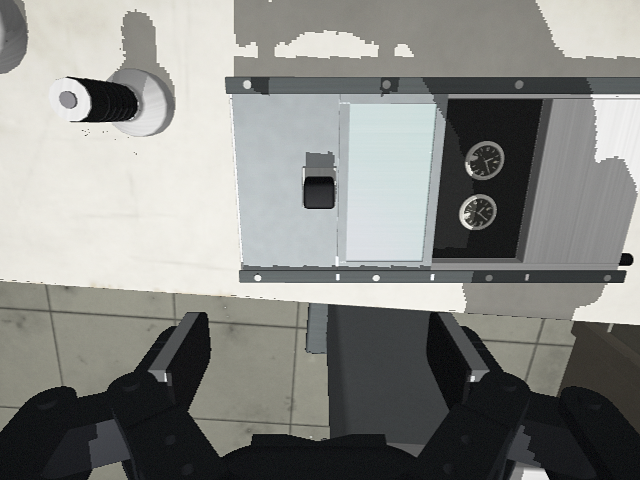

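Both dials lie flat side by side in the well, at (485,160) and (478,212). Next is the shutter to the filter stop.

```bash
python3 -m pendant '[[0.46,0,0.3,0,0,0,1],[0.46,0,0.8,0,0,0,1],[0.46,0,1.3,0,0,0,1],[0.46,0,1.8,0,0,0,1],[0.46,0,2.3,0,0,0,1],[0.46,0,2.8,0,0,0,1],[0.46,0,3.2,0,0,0,1],[0.46,0,3.28,0,0,0,1],[0.46,0,3.28,0,0,0,1],[0.46,0,3.28,0,0,0,1]]' 60
python3 -m pendant '[[0,0,0,0,0,0,0.5],[0,0,0,0,0,0,0],[0,0,0,0,0,0,-0.3],[0,0,0,0,0,0,-1],[0,0,0,0,0,0,-1],[0,0,0,0,0,0,-1],[0,0,0,0,0,0,-1],[0,0,0,0,0,0,-1],[0,0,0,0,0,0,-1],[0,0,0,0,0,0,-1]]' 60
python3 -m pendant '[[0,0.2,0,0,0,0,-1],[0,0.5,0,0,0,0,-1],[0,0.8,0,0,0,0,-1],[0,1.1,0,0,0,0,-1],[0,1.4,0,0,0,0,-1],[0,1.68,0,0,0,0,-1],[0,1.68,0,0,0,0,-1],[0,1.68,0,0,0,0,-1],[0,1.68,0,0,0,0,-1],[0,1.68,0,0,0,0,-1]]' 60
```

```text
clock: 36.6
position: [0.4736, 0.1868, 0.0497]
ee_rot: [0.999, 0.038, 0.001, -0.0]
ft_force: [1.1, -0.8, 0.3]
grip_width: 1.001
grasp_force: 0.0
clock: 37.85
position: [0.4731, 0.1865, 0.0491]
ee_rot: [0.999, 0.038, 0.0, 0.0]
ft_force: [-2.6, -1.9, 5.4]
grip_width: 0.271
grasp_force: 58.9
clock: 39.1
position: [0.4796, 0.1016, 0.049]
ee_rot: [0.999, 0.038, -0.0, 0.001]
ft_force: [-2.9, -1.4, 7.8]
grip_width: 0.268
grasp_force: 61.4
```

The shutter is at the filter stop. I'll release it and go look at the lamp. As I named them earlier, the big lamp is at top px (192,245) and the small one at (247,267). The small one fits "the smaller one".

```bash
python3 -m pendant '[[0,0,0,0,0,0,0],[0,0,0,0,0,0,1],[0,0,0,0,0,0,1],[0,0,0,0,0,0,1],[0,0,-0.7,0,0,0,1],[0,0,-1.5,0,0,0,1],[0,0,-2.5,0,0,0,1],[0,0,-3.5,0,0,0,1],[0,0,-4.2,0,0,0,1],[0,0,-4.2,0,0,0,1]]'
python3 -m pendant '[[0,-1,0,0,0,0,1],[0,-2,0,0,0,0,1],[0,-3,0,0,0,0,1],[0,-4,0,0,0,0,1],[0,-4.6,0,0,0,0,1],[0,-4.6,0,0,0,0,1],[0,-4.6,0,0,0,0,1],[0,-4.6,0,0,0,0,1],[0,-4.6,0,0,0,0,1],[0,-4.6,0,0,0,0,1]]'
python3 - <<'E'
from h import *
im=shot('wrist')
o=manip.get_obs();print(o['position'])
n,a,b,m,P=handle('top');print('handle',n,(a+b)/2,m)
im,d,c=shot('wrist'); P=cloud(d,c)
m=(P[...,2]>.085)&(P[...,2]<.115)&(np.hypot(P[...,0]-.53,P[...,1]-.34)<.05)
q=P[m];print(len(q),(q.min(0)+q.max(0))/2,q.max(0)-q.min(0),np.median(q,0),q[:,2].max())
t=q[q[:,2]>np.percentile(q[:,2],80)-.003]; (x,y),r=cv2.minEnclosingCircle((q[q[:,2]>.102][:,:2]*1000).astype(np.float32)); print('top',x,y,r)
m=(P[...,2]>.004)&(P[...,2]<.025)&(np.hypot(P[...,0]-.53,P[...,1]-.34)<.05)
q=P[m];(x,y),r=cv2.minEnclosingCircle((q[:,:2]*1000).astype(np.float32)); print('foot',x,y,r,(q.min(0)+q.max(0))/2)
for x in manip.tip_of('lamp_center','wrist'): print(x,at_z(c,*x['pixel'],.052))
for x in manip.find_in('lamp_center','wrist'): print(x)
cv2.imwrite('pics/w8.png',im[0:350,0:600,::-1])
E
```

```text
clock: 40.35
position: [0.4806, 0.1032, 0.2612]
ee_rot: [0.999, 0.038, 0.002, 0.0]
ft_force: [-1.9, -0.1, -0.5]
grip_width: 0.995
grasp_force: 0.0
clock: 41.6
position: [0.4621, 0.3316, 0.2589]
ee_rot: [0.999, 0.038, 0.0, 0.0]
ft_force: [0.5, -0.4, 0.6]
grip_width: 0.998
grasp_force: 0.0
[0.46207549 0.33176286 0.25886317]
handle 97 [0.47915988 0.1020095  0.06257241] [0.47909553 0.10194588 0.06249409]
988 [0.52731017 0.33920343 0.09734609] [0.02559803 0.02530236 0.01588009] [0.52765904 0.33901145 0.10209715] 0.10528613343386489
top 527.3446655273438 339.0008544921875 12.111571311950684
foot 527.3228759765625 339.13226318359375 25.831253051757812 [0.52725841 0.33905318 0.02039666]
{'pixel': [161.1, 56.7], 'p': 0.71} [0.57602792 0.46776713 0.052     ]
{'pixel': [313.4, 128.5], 'p': 0.57} [0.53019652 0.3420646  0.052     ]
{'box': [290.8, 101.0, 345.5, 156.6], 'p': 0.82}
{'box': [84.6, 8.7, 225.2, 108.1], 'p': 0.68}
```

View pics/w8.png

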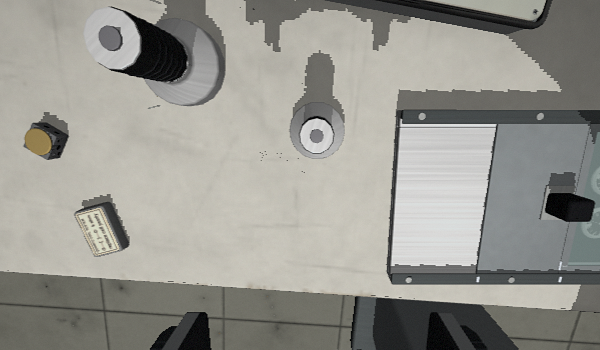

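The small lamp is at (317,131), with the big one at (150,50). Depth gives it 105 mm tall with a head 52 mm across, so it is confirmed as the lamp to use. I'll grasp it now.

```bash
python3 -m pendant '[[0.5,-0.05,0,0,0,0,1],[1,-0.05,0,0,0,0,1],[1.31,-0.05,0.5,0,0,0,1],[1.31,-0.05,1.2,0,0,0,1],[1.31,-0.05,1.9,0,0,0,1],[1.31,-0.05,2.6,0,0,0,1],[1.31,-0.05,3.2,0,0,0,1],[1.31,-0.05,3.68,0,0,0,1],[1.31,-0.05,3.68,0,0,0,1],[1.31,-0.05,3.68,0,0,0,1]]' 80
python3 -m pendant '[[0,0,0,0,0,0,0.5],[0,0,0,0,0,0,0],[0,0,0,0,0,0,-0.3],[0,0,0,0,0,0,-1],[0,0,0,0,0,0,-1],[0,0,0,0,0,0,-1],[0,0,0,0,0,0,-1],[0,0,0,0,0,0,-1],[0,0,0,0,0,0,-1],[0,0,0,0,0,0,-1]]' 80
python3 -m pendant '[[0,0,-0.3,0,0,0,-1],[0,0,-0.8,0,0,0,-1],[0,0,-1.3,0,0,0,-1],[0,0,-1.8,0,0,0,-1],[0,0,-2.3,0,0,0,-1],[0,0,-2.4,0,0,0,-1],[0,0,-2.4,0,0,0,-1],[0,0,-2.4,0,0,0,-1],[0,0,-2.4,0,0,0,-1],[0,0,-2.4,0,0,0,-1]]' 80
python3 - <<'E'
from h import *
print(loc([.483,.044,.145]))
E
```

```text
clock: 43.1
position: [0.5274, 0.3401, 0.0759]
ee_rot: [0.999, 0.038, 0.0, -0.0]
ft_force: [0.2, 0.1, 0.1]
grip_width: 1.001
grasp_force: 0.0
clock: 44.35
position: [0.5272, 0.3397, 0.0751]
ee_rot: [0.999, 0.038, 0.0, -0.0]
ft_force: [-0.4, -1.2, 5.0]
grip_width: 0.286
grasp_force: 78.3
clock: 45.6
position: [0.5268, 0.3396, 0.1943]
ee_rot: [0.999, 0.038, -0.0, 0.0]
ft_force: [-0.4, 0.2, -1.1]
grip_width: 0.285
grasp_force: 78.4
[-1.32588822  5.82668345  0.98881266]
```

```bash
python3 -m pendant '[[-0.1,0.4,0,0,0,0,-1],[-0.2,1,0,0,0,0,-1],[-0.4,1.7,0,0,0,0,-1],[-0.6,2.4,0,0,0,0,-1],[-0.8,3.1,0,0,0,0,-1],[-0.9,3.8,0,0,0,0,-1],[-1,4.5,0,0,0,0,-1],[-1.2,5.2,0,0,0,0,-1],[-1.33,5.6,0,0,0,0,-1],[-1.33,5.83,0,0,0,0,-1]]' 80
python3 -m pendant '[[0,0,0,0,0,0,-1],[0,0,0.2,0,0,0,-1],[0,0,0.5,0,0,0,-1],[0,0,0.8,0,0,0,-1],[0,0,1,0,0,0,-1],[0,0,1.12,0,0,0,-1],[0,0,1.12,0,0,0,-1],[0,0,1.12,0,0,0,-1],[0,0,1.12,0,0,0,-1],[0,0,1.12,0,0,0,-1]]' 80
python3 - <<'E'
from h import *
o=manip.get_obs();print(o['position'],o['grip_width'])
im,d,c=shot('side'); P=cloud(d,c)
m=(P[...,2]>.04)&(P[...,2]<.10)&(np.hypot(P[...,0]-.483,P[...,1]-.044)<.04)
q=P[m]; 
for z in np.arange(.05,.10,.01):
    s=q[abs(q[:,2]-z)<.005]; 
    if len(s): print(round(z,3),len(s),(s.min(0)+s.max(0))/2,np.ptp(s,0))
cv2.imwrite('pics/s2c.png',cv2.resize(im[150:350,280:480,::-1],None,fx=3,fy=3,interpolation=cv2.INTER_CUBIC))
E
```

```text
clock: 46.85
position: [0.4828, 0.0427, 0.1948]
ee_rot: [0.999, 0.038, 0.0, 0.0]
ft_force: [-0.1, 0.4, -2.4]
grip_width: 0.286
grasp_force: 78.6
clock: 48.1
position: [0.4832, 0.0438, 0.1391]
ee_rot: [0.999, 0.038, 0.0, 0.0]
ft_force: [0.4, 0.3, -1.5]
grip_width: 0.281
grasp_force: 78.6
[0.48315078 0.04382224 0.13906341] 0.28086538363358643
0.06 4 [0.46303572 0.04898759 0.06462051] [0.00802989 0.02105789 0.00044393]
0.07 20 [0.46638104 0.04474909 0.06970072] [0.02012735 0.04544016 0.00885173]
0.08 45 [0.47006453 0.04619579 0.07996761] [0.02876593 0.0471329  0.00991819]
0.09 91 [0.47646117 0.04323256 0.08995932] [0.04321213 0.04947799 0.00969083]
```

View pics/s2c.png

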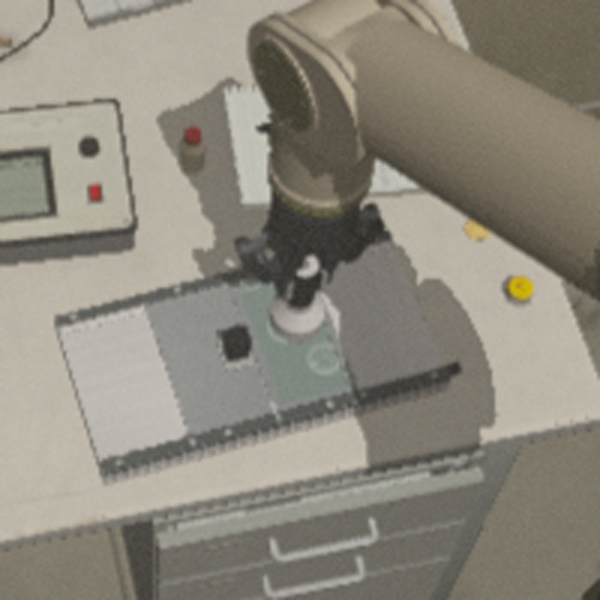

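The lamp is upright over the middle of the glass at crop (300,300), and the dials show beneath the filter. I'll hold it still.

```bash
H='' 
python3 -m pendant '[[0,0,0,0,0,0,-1],[0,0,0,0,0,0,-1],[0,0,0,0,0,0,-1],[0,0,0,0,0,0,-1],[0,0,0,0,0,0,-1],[0,0,0,0,0,0,-1],[0,0,0,0,0,0,-1],[0,0,0,0,0,0,-1],[0,0,0,0,0,0,-1],[0,0,0,0,0,0,-1]]' 80
python3 -m pendant '[[0,0,0,0,0,0,-1],[0,0,0,0,0,0,-1],[0,0,0,0,0,0,-1],[0,0,0,0,0,0,-1],[0,0,0,0,0,0,-1],[0,0,0,0,0,0,-1],[0,0,0,0,0,0,-1],[0,0,0,0,0,0,-1],[0,0,0,0,0,0,-1],[0,0,0,0,0,0,-1]]' 80
python3 -m pendant '[[0,0,0,0,0,0,-1],[0,0,0,0,0,0,-1],[0,0,0,0,0,0,-1],[0,0,0,0,0,0,-1],[0,0,0,0,0,0,-1],[0,0,0,0,0,0,-1],[0,0,0,0,0,0,-1],[0,0,0,0,0,0,-1],[0,0,0,0,0,0,-1],[0,0,0,0,0,0,-1]]' 80
python3 - <<'E'
from h import *
im,d,c=shot('side'); P=cloud(d,c)
q=P[(P[...,2]>.035)&(P[...,2]<.12)&(np.hypot(P[...,0]-.483,P[...,1]-.044)<.04)]
print(manip.get_obs()['position'],np.percentile(q[:,2],[0,2,5]))
E
```

```text
clock: 49.4
position: [0.4829, 0.0439, 0.1388]
ee_rot: [0.999, 0.038, -0.0, 0.0]
ft_force: [0.4, 0.3, -1.6]
grip_width: 0.284
grasp_force: 78.6
clock: 50.65
position: [0.483, 0.0439, 0.1388]
ee_rot: [0.999, 0.038, 0.0, 0.0]
ft_force: [-0.9, 0.5, -2.1]
grip_width: 0.283
grasp_force: 78.6
clock: 51.9
position: [0.483, 0.0439, 0.1388]
ee_rot: [0.999, 0.038, 0.0, 0.0]
ft_force: [-0.6, 1.3, -1.4]
grip_width: 0.286
grasp_force: 78.6
[0.48298259 0.04388758 0.13881843] [0.03542155 0.06599657 0.06957269]
```

No slip so far. I'll hold for the remaining time and then lift.

```bash
python3 -m pendant '[[0,0,0,0,0,0,-1],[0,0,0,0,0,0,-1],[0,0,0,0,0,0,-1],[0,0,0,0,0,0,-1],[0,0,0,0,0,0,-1],[0,0,0,0,0,0,-1],[0,0,0,0,0,0,-1],[0,0,0,0,0,0,-1],[0,0,0,0,0,0,-1],[0,0,0,0,0,0,-1]]' 80
python3 -m pendant '[[0,0,0,0,0,0,-1],[0,0,0,0,0,0,-1],[0,0,0,0,0,0,-1],[0,0,0,0,0,0,-1],[0,0,0,0,0,0,-1],[0,0,0,0,0,0,-1],[0,0,0,0,0,0,-1],[0,0,0,0,0,0,-1],[0,0,0,0,0,0,-1],[0,0,0,0,0,0,-1]]' 80
python3 -m pendant '[[0,0,0,0,0,0,-1],[0,0,0,0,0,0,-1],[0,0,0,0,0,0,-1],[0,0,0,0,0,0,-1],[0,0,0,0,0,0,-1],[0,0,0,0,0,0,-1],[0,0,0,0,0,0,-1],[0,0,0,0,0,0,-1],[0,0,0,0,0,0,-1],[0,0,0,0,0,0,-1]]' 80
python3 -m pendant '[[0,0,0,0,0,0,-1],[0,0,0,0,0,0,-1],[0,0,0,0,0,0,-1],[0,0,0,0,0,0,-1],[0,0,-0.2,0,0,0,-1],[0,0,-0.5,0,0,0,-1],[0,0,-0.8,0,0,0,-1],[0,0,-1.1,0,0,0,-1],[0,0,-1.12,0,0,0,-1],[0,0,-1.12,0,0,0,-1]]' 80
python3 - <<'E'
from h import *
im,d,c=shot('top'); P=cloud(d,c)
q=P[(P[...,2]>.006)&(P[...,2]<.13)&(np.hypot(P[...,0]-.527,P[...,1]-.339)<.045)];print('free spot',len(q))
print(loc([.527,.339,.0765]))
E
```

```text
clock: 53.2
position: [0.483, 0.0439, 0.1388]
ee_rot: [0.999, 0.038, 0.0, 0.0]
ft_force: [0.3, -0.3, -0.6]
grip_width: 0.286
grasp_force: 78.6
clock: 54.45
position: [0.483, 0.0439, 0.1388]
ee_rot: [0.999, 0.038, 0.0, 0.0]
ft_force: [0.8, -0.1, -2.3]
grip_width: 0.287
grasp_force: 78.6
clock: 55.7
position: [0.483, 0.0439, 0.1388]
ee_rot: [0.999, 0.038, 0.0, 0.0]
ft_force: [-0.1, 0.0, -1.3]
grip_width: 0.287
grasp_force: 78.6
clock: 56.95
position: [0.4828, 0.0437, 0.1946]
ee_rot: [0.999, 0.038, -0.0, 0.0]
ft_force: [0.9, -0.9, -1.6]
grip_width: 0.285
grasp_force: 78.6
free spot 1
[ 1.33509515 -5.82100862  2.35642667]
```

```bash
python3 -m pendant '[[0.1,-0.4,0,0,0,0,-1],[0.2,-1,0,0,0,0,-1],[0.4,-1.7,0,0,0,0,-1],[0.6,-2.4,0,0,0,0,-1],[0.8,-3.1,0,0,0,0,-1],[0.9,-3.8,0,0,0,0,-1],[1,-4.5,0,0,0,0,-1],[1.2,-5.2,0,0,0,0,-1],[1.33,-5.6,0,0,0,0,-1],[1.33,-5.82,0,0,0,0,-1]]' 80
python3 -m pendant '[[0,0,0,0,0,0,-1],[0,0,0.3,0,0,0,-1],[0,0,0.7,0,0,0,-1],[0,0,1.1,0,0,0,-1],[0,0,1.5,0,0,0,-1],[0,0,1.9,0,0,0,-1],[0,0,2.1,0,0,0,-1],[0,0,2.25,0,0,0,-1],[0,0,2.32,0,0,0,-1],[0,0,2.32,0,0,0,-1]]' 80
python3 -m pendant '[[0,0,0.02,0,0,0,-1],[0,0,0.04,0,0,0,-1],[0,0,0.04,0,0,0,-1],[0,0,0.04,0,0,0,-1],[0,0,0.05,0,0,0,-1],[0,0,0.05,0,0,0,-1],[0,0,0.05,0,0,0,-1],[0,0,0.05,0,0,0,-1],[0,0,0.05,0,0,0,-1],[0,0,0.05,0,0,0,-1]]' 80
```

```text
clock: 58.25
position: [0.5266, 0.3401, 0.1937]
ee_rot: [0.999, 0.039, -0.001, 0.0]
ft_force: [0.2, 0.1, -0.8]
grip_width: 0.28
grasp_force: 78.7
clock: 59.5
position: [0.5272, 0.3393, 0.079]
ee_rot: [0.999, 0.038, 0.0, -0.0]
ft_force: [0.4, 0.6, -0.7]
grip_width: 0.283
grasp_force: 78.7
clock: 60.75
position: [0.527, 0.3391, 0.0763]
ee_rot: [0.999, 0.038, 0.0, 0.0]
ft_force: [0.5, 1.2, -1.4]
grip_width: 0.285
grasp_force: 78.7
```

```bash
python3 -m pendant '[[0,0,0.01,0,0,0,-1],[0,0,0.02,0,0,0,-1],[0,0,0.025,0,0,0,-1],[0,0,0.03,0,0,0,-1],[0,0,0.03,0,0,0,-1],[0,0,0.03,0,0,0,-1],[0,0,0.03,0,0,0,-1],[0,0,0.03,0,0,0,-1],[0,0,0.03,0,0,0,-1],[0,0,0.03,0,0,0,-1]]' 80
```

```text
clock: 62.0
position: [0.5272, 0.3391, 0.0751]
ee_rot: [0.999, 0.038, 0.0, 0.0]
ft_force: [-1.4, -3.1, 5.3]
grip_width: 0.288
grasp_force: 79.0
```

Force 5 N shows the lamp is standing on the bench. I'll release it, rise, and go back to the shutter handle.

```bash
python3 -m pendant '[[0,0,0,0,0,0,-0.4],[0,0,0,0,0,0,-0.1],[0,0,0,0,0,0,0.4],[0,0,0,0,0,0,1],[0,0,0,0,0,0,1],[0,0,0,0,0,0,1],[0,0,-0.4,0,0,0,1],[0,0,-1.2,0,0,0,1],[0,0,-2.2,0,0,0,1],[0,0,-3.2,0,0,0,1]]' 60
python3 -m pendant '[[0,0,0,0,0,0,1],[-0.3,1,0,0,0,0,1],[-0.6,2,0,0,0,0,1],[-1,3,0,0,0,0,1],[-1.5,4,0,0,0,0,1],[-1.83,4.67,0,0,0,0,1],[-1.83,4.67,0,0,0,0,1],[-1.83,4.67,0,0,0,0,1],[-1.83,4.67,0,0,0,0,1],[-1.83,4.67,0,0,0,0,1]]' 60
python3 - <<'E'
from h import *
im=shot('wrist')
n,a,b,m,P=handle('wrist');print('handle',n,(a+b)/2,m,manip.get_obs()['position'],loc([(a[0]+b[0])/2,(a[1]+b[1])/2,.0485]))
im,d,c=shot('top','top2'); P=cloud(d,c)
q=P[(P[...,2]>.1)&(np.hypot(P[...,0]-.527,P[...,1]-.339)<.045)];print('lamp',len(q),np.median(q,0),q[:,2].max())
E
```

```text
clock: 63.25
position: [0.5268, 0.3393, 0.2379]
ee_rot: [0.999, 0.038, 0.0, -0.0]
ft_force: [0.2, 0.4, 0.9]
grip_width: 1.001
grasp_force: 0.0
clock: 64.5
position: [0.4536, 0.1004, 0.2347]
ee_rot: [0.999, 0.039, -0.0, -0.0]
ft_force: [-0.8, 0.4, 1.3]
grip_width: 0.999
grasp_force: 0.0
handle 758 [0.47919795 0.10181941 0.0585876 ] [0.47994813 0.10189937 0.06212831] [0.45363884 0.10005685 0.23471582] [0.51328418 0.00691964 3.72418764]
lamp 102 [0.52673771 0.33839484 0.10302964] 0.10786321087458173
```

```bash
python3 -m pendant '[[0.52,0,0.4,0,0,0,1],[0.52,0,1,0,0,0,1],[0.52,0,1.6,0,0,0,1],[0.52,0,2.2,0,0,0,1],[0.52,0,2.8,0,0,0,1],[0.52,0,3.3,0,0,0,1],[0.52,0,3.6,0,0,0,1],[0.52,0,3.71,0,0,0,1],[0.52,0,3.71,0,0,0,1],[0.52,0,3.71,0,0,0,1]]' 60
python3 -m pendant '[[0,0,0,0,0,0,0.5],[0,0,0,0,0,0,0],[0,0,0,0,0,0,-0.3],[0,0,0,0,0,0,-1],[0,0,0,0,0,0,-1],[0,0,0,0,0,0,-1],[0,0,0,0,0,0,-1],[0,0,0,0,0,0,-1],[0,0,0,0,0,0,-1],[0,0,0,0,0,0,-1]]' 60
python3 -m pendant '[[0,0.2,0,0,0,0,-1],[0,0.5,0,0,0,0,-1],[0,0.8,0,0,0,0,-1],[0,1.1,0,0,0,0,-1],[0,1.4,0,0,0,0,-1],[0,1.68,0,0,0,0,-1],[0,1.68,0,0,0,0,-1],[0,1.68,0,0,0,0,-1],[0,1.68,0,0,0,0,-1],[0,1.68,0,0,0,0,-1]]' 60
```

```text
clock: 65.9
position: [0.4801, 0.1014, 0.0501]
ee_rot: [0.999, 0.038, 0.001, 0.0]
ft_force: [0.1, -0.2, -0.3]
grip_width: 0.998
grasp_force: 0.0
clock: 67.15
position: [0.4796, 0.1014, 0.0495]
ee_rot: [0.999, 0.038, 0.0, 0.0]
ft_force: [-2.0, -0.1, 5.5]
grip_width: 0.27
grasp_force: 59.0
clock: 68.4
position: [0.4861, 0.0169, 0.0496]
ee_rot: [0.999, 0.038, 0.0, 0.0]
ft_force: [-1.5, 0.4, 6.5]
grip_width: 0.274
grasp_force: 62.4
```

```bash
python3 -m pendant '[[0,0,0,0,0,0,0],[0,0,0,0,0,0,1],[0,0,0,0,0,0,1],[0,0,0,0,0,0,1],[0,0,-0.7,0,0,0,1],[0,0,-1.5,0,0,0,1],[0,0,-2.5,0,0,0,1],[0,0,-3.5,0,0,0,1],[-0.5,0,-4.2,0,0,0,1],[-1,0,-4.2,0,0,0,1]]'
python3 -m pendant '[[0,0,0,0,0,0,1],[0,0,0,0,0,0,1],[0,0,0,0,0,0,1],[0,0,0,0,0,0,1],[0,0,0,0,0,0,1],[0,0,0,0,0,0,1],[0,0,0,0,0,0,1],[0,0,0,0,0,0,1],[0,0,0,0,0,0,1],[0,0,0,0,0,0,1]]'
python3 - <<'E'
from h import *
n,a,b,m,P=handle('wrist');print('handle',n,(a+b)/2,m)
im,d,c=shot('side')
cv2.imwrite('pics/s3c.png',cv2.resize(im[150:350,190:490,::-1],None,fx=2.6,fy=2.6,interpolation=cv2.INTER_CUBIC))
E
```

```text
clock: 69.65
position: [0.4368, 0.0143, 0.2615]
ee_rot: [0.999, 0.039, 0.002, 0.0]
ft_force: [-0.0, 0.2, -1.1]
grip_width: 1.001
grasp_force: 0.0
clock: 70.9
position: [0.4361, 0.0137, 0.2593]
ee_rot: [0.999, 0.038, 0.0, 0.0]
ft_force: [-1.0, 0.3, 0.6]
grip_width: 0.998
grasp_force: 0.0
handle 673 [0.4855334  0.01751204 0.05834532] [0.48601915 0.01735819 0.0622461 ]
```

View pics/s3c.png

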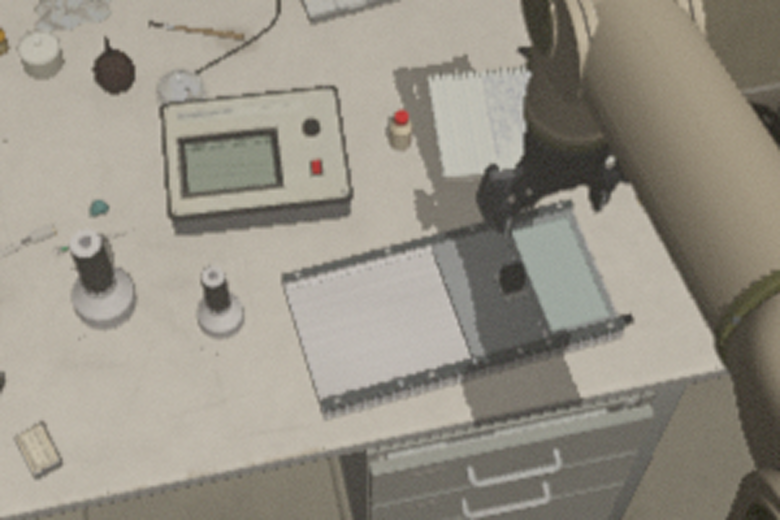

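The shutter is fully closed with its handle at (512,277), back at its starting place. The small lamp stands upright at (220,300), and no dials are left on the bench. Handing in.

```bash
python3 -c "from workcell import manip; print(manip.hand_in())"
```

```text
the job is handed in; nothing more can be done
None
```

The job is done and handed in at about 71 s: both loose dials (only two were there) were laid flat and face up in the well, lit through the filter glass for about eight seconds, and left under the closed shutter, with the small lamp standing upright back on the bench.

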